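# Lock a battery pack into a service cradle with its retaining bar

### The arm

A 6-joint arm with a two-finger parallel gripper is mounted at the origin on the work surface. World frame = base frame: x ahead of the robot, y to its left, z up, the work surface at z = 0. Lengths are in m, angles in rad, forces in N, time in s.
With the tool pointing down it reaches from about 0.35 to 0.725 m from the base axis. Payload 4.3 kg.
Tool frame: the origin (TCP) lies at the very end of the fingers, on their centre line; the grasp point (between the pads) lies 19 mm behind it; z points along the fingers, y is the line along which they close (so a half turn about z gives the same grasp; the last joint's range is limited). The gripper opens to 85 mm and grips with 20 to 120 N. Pads are 22 mm wide; open, the fingers measure 114 mm over their backs; the gripper's body (76 mm by 85 mm) begins 54 mm behind the grasp point. The pads swing forward as they close: fully open they stand 13 mm farther back than shut.
Start: joints at [1.067, 0.377, 0.081, 1.274, 0, 1.46], TCP at [0.221, 0.531, 0.231] pointing down, gripper open.
Joint ranges: [-2.72, 2.72], [-0.84, 1.66], [-1.02, 1.22], [-1.77, 2.12], [-1.37, 1.28], [-3.14, 3.14]. Speed limits (rad/s): [2.57, 2.57, 3.14, 3.14, 3.14, 3.14].

### API

Orientations are given as a rotation vector (axis times angle).
In Python, from bench import manip, effector, kinematics, cams, get_time_s, get_q, get_joint_velocities, get_effort, get_tool_pos, get_eef_rot, get_ft_force, get_wrist_torque, get_gripper_width, get_grip_force gives the robot as it stands. Calls block until the motion is done:
- manip.reach(position, orientation): joint-space move of the TCP to a pose.
- manip.move_straight(position, velocity=0.15, attitude=None): straight line of the TCP; attitude=None keeps the orientation; velocity is the mean speed in m/s.
- manip.movej(angles): joint-space move.
- effector.gripper_to(opening): finger opening in m; the grip force is fixed at half the most; returns when the fingers have stopped.
- manip.wait(seconds).
- kinematics.inverse_kinematics(position, orientation): joint angles nearest the present ones, or None.
- cams.camera(name): name is "scene" or "top" or "wrist"; returns a dict with "img" (384x512x3 uint8, red, green, blue), "intrinsics" (3x3 intrinsics, pixels), "world_to_cam" (4x4, takes a point from world to camera coordinates); the wrist camera has in their place "tool_from_camera" (4x4, takes a point from camera to tool coordinates, whose origin is the TCP and whose axes are the flange's). Camera axes: x right, y up, looking along -z (the intrinsics and any distortion apply to the point x, -y, -z); pixel columns grow to the right and rows downward; lengths in m; the calibration is good to about 2 mm. The wrist camera is an equidistant fisheye: a pixel r from the principal point sees the ray r / f radians off the axis. A picture is of the moment at which its call begins: read the wrist's pose just before it. There is no depth.
A pose or a line that the arm cannot do raises manip.Unreachable and nothing moves.
- manip.finish_job(): hands the job in; it is judged then, once.
Readings, each from a call of its own:
- get_time_s(): time.
- get_q(): joint angles.
- get_joint_velocities(): joint speeds.
- get_effort(): joint torques, N m.
- get_tool_pos(): TCP position.
- get_eef_rot(): TCP orientation.
- get_ft_force(): force on the tool from outside, world axes, zero at the start.
- get_wrist_torque(): the same for the moment, N m.
- get_gripper_width(): finger opening in m.
- get_grip_force(): force on a finger pad.
Only numpy, scipy, OpenCV 4.12 (cv2) and the standard library are available. Lean on these libraries where they do the work, as an engineer would, in place of code of your own. Each camera call takes 0.05 s, during which the arm holds its last target. There are 200 camera calls.

### The job

Lay the blue battery pack flat in the bay of the service cradle, then lock it in with the retaining bar across the two posts: tuck one end of the bar under the yellow roof of the keeper, push the spring plunger right back to its stop without forcing it, lower the other end past the latch lip and let the bar spring back under the lip, so that it lies flat on both posts, caught at both ends. Leave the other things on the bench where they are.

Things in the scene. Friction and masses are not known exactly. Their poses are not given: they have to be found in the camera images.
- cradle: fixed service cradle, dark base plate 260 x 110 x 12 mm. Origin: centre of its underside; x from keeper post to latch post, z up. Bay in the middle, 118 x 58 mm inside (long side along x), floor at z 12, grey rim 5 mm thick, top at z 20. Two aluminium posts 42 mm wide, each with a channel 31 mm wide in y, carry the bar at z 60, 3 mm above the pack
- keeper_mouth (a point): keeper's mouth: channel floor under the front edge of its yellow roof, at cradle (-84, 0, 60) mm. Post and cheeks run from x -128 to -70, roof from -128 to -84, underside z 78, top 86. Inside, a red spring plunger, face at x -86 at rest, goes back to a solid stop at x -113 (3 to 7 N), both set up to 3 mm either way, unseen: feel for the stop. Bar enters sloping, other end up
- latch_post (a point): middle of the latch post's top, at cradle (87, 0, 60) mm; post from x 66 to 108. On it the clamped latch: end wall at x 95, before it 24 mm of cheeks 11 mm high, above it a yellow lip from x 89 to 102, underside z 71, top 79; set up to 4 mm either way in x, not in the readings. With the plunger pushed right back to its stop, the bar's end always clears the lip
- bar: loose retaining bar: aluminium flat 190 x 24 x 8 mm (x, y, z) with an orange grip rib 60 x 14 mm standing on the middle of its top, from z 8 to 38 mm. Origin: centre of its underside, z up, x along its length; both ends alike. 0.13 to 0.21 kg
- pack: loose blue battery pack, 110 x 50 x 45 mm (x, y, z), white patch on top, brass contact on its +x end. Origin: centre of its underside. It may lie either way round in the bay. 0.3 to 0.6 kg
- screwdriver: screwdriver, about 190 mm long, lying on the bench; bystander. Origin: middle of its length, on the bench
- roller: red brush roller with square black ends, 180 x 44 x 44 mm, lying on the bench; bystander. Origin: centre of its underside
- dust_cup: clear open dust cup, 90 mm across, 100 mm tall; bystander. Origin: centre of its underside
- filter: white round filter, 60 mm across, 30 mm tall; bystander. Origin: centre of its underside
- wheel: dark rubber wheel lying flat, 60 mm across, 27 mm tall; bystander. Origin: centre of its underside
- motor: black motor with a copper band, 73 mm across, 85 mm tall, standing; bystander. Origin: centre of its underside
Not all that is in view belongs to the job. Several things have the shape of the bar; the one meant has the colours described above. Several things look just like the pack: the one meant starts farthest from the robot's base.

How it is judged:
By the outcome, as a careful person would: the job done as asked, in the order asked, and still so for the second after the job is handed in, with the robot touching nothing.
It also fails if it takes over 62 s, if anything falls off the work surface, if the arm or the gripper's body presses on something with over 40 N, if the wrist force passes 120 N, or if a joint passes its speed limit or range.

## Working session

There is one attempt and no reset: what is moved stays moved. The work goes in short steps, each a Python script; the robot and the scene stay as the last script left them, time stands still between calls to the robot, and variables do not carry over. Pictures are saved under pics/ and viewed, at most 10 in all, crops included, and the job is handed in when it is done.

```bash
ls; mkdir -p pics; python3 - <<'E'
from bench import *
import cv2,numpy as np
for n in ["scene","top"]:
    c=cams.camera(n); cv2.imwrite(f"pics/{n}0.png",cv2.resize(c["img"][:,:,::-1],(800,600),interpolation=cv2.INTER_CUBIC))
    np.savez(f"{n}0.npz",**{k:v for k,v in c.items()})
    print(n,c.keys(),c["intrinsics"].tolist(),np.round(c["world_to_cam"],4).tolist())
print(get_time_s(),get_eef_rot(),get_ft_force(),get_gripper_width())
E
```

```text
pics
scene dict_keys(['img', 'intrinsics', 'world_to_cam']) [[466.1012871270762, 0.0, 249.8018642716034], [0.0, 466.1012871270762, 188.77527202451355], [0.0, 0.0, 1.0]] [[-0.3579, 0.9337, 0.0138, 0.2014], [-0.6815, -0.2712, 0.6797, 0.2979], [0.6383, 0.2339, 0.7334, -1.8606], [0.0, 0.0, 0.0, 1.0]]
top dict_keys(['img', 'intrinsics', 'world_to_cam']) [[477.44533155055916, 0.0, 254.4161246042663], [0.0, 477.44533155055916, 194.2699433099552], [0.0, 0.0, 1.0]] [[-0.0137, -0.9997, -0.0182, -0.0045], [0.9985, -0.0147, 0.0521, -0.5094], [-0.0523, -0.0175, 0.9985, -1.5455], [0.0, 0.0, 0.0, 1.0]]
0.1 [-6.14509912e-01 -3.08034141e+00  2.73680359e-03] [ 0.74341797 -0.23194806  0.42493299] 0.08568618151877758
```

View pics/scene0.png

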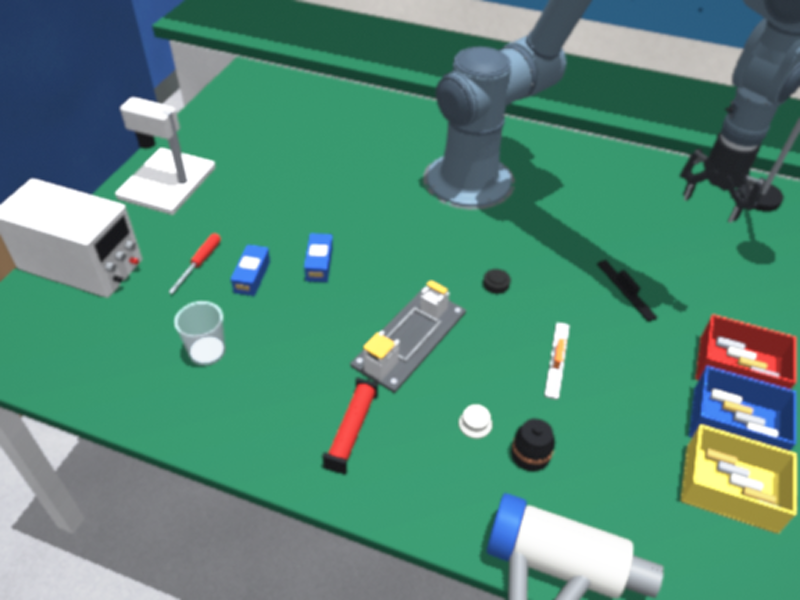

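View pics/top0.png

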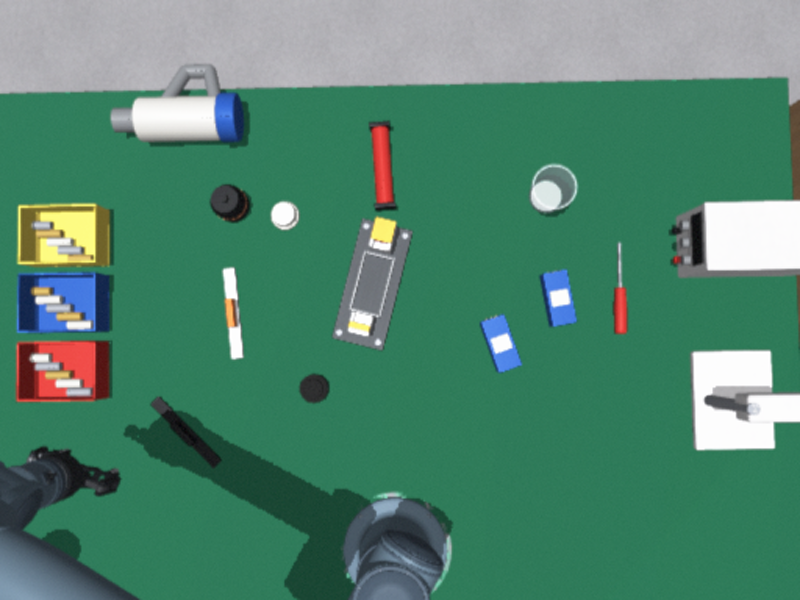

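The top view (800×600) shows:
- The cradle is at (372,283), with its keeper at the far end (383,232) and its latch at the near end (360,322).
- The orange-ribbed bar is at (232,313).
- Of the two blue packs, the one farther from the base is at (560,298).

Next I'll fit poses by silhouette in both cameras.

```bash
cat > h.py <<'E'
import numpy as np,cv2
from scipy.optimize import minimize
from scipy.spatial.transform import Rotation as R
S=4
def box(x0,x1,y0,y1,z0,z1):
    return np.array([[x,y,z] for x in(x0,x1) for y in(y0,y1) for z in(z0,z1)],float)/1000
MODEL={"pack":[box(-55,55,-25,25,0,45)],
"bar":[box(-95,95,-12,12,0,8),box(-30,30,-7,7,8,38)],
"cradle":[box(-130,130,-55,55,0,12),box(-128,-70,-21,21,0,78),box(-128,-84,-21,21,78,86),box(66,108,-21,21,0,60),box(71,95,-21,21,60,71),box(89,102,-21,21,60,79)]}
def proj(c,P):
    """world points -> pixels; c: dict with K, W (world_to_cam), fish"""
    q=P@c["W"][:3,:3].T+c["W"][:3,3]; q=q*[1,-1,-1]; K=c["K"]
    if c["fish"]:
        r=np.hypot(q[:,0],q[:,1])+1e-12; t=np.arctan2(r,q[:,2])
        n=q[:,:2]/r[:,None]*t[:,None]
    else: n=q[:,:2]/q[:,2:]
    return n*[K[0,0],K[1,1]]+K[:2,2]
def place(P,x,y,yaw,z=0):
    return P@R.from_euler("z",yaw).as_matrix().T+[x,y,z]
def load(n):
    d=np.load(n+".npz"); return dict(img=d["img"],K=d["intrinsics"],W=d["world_to_cam"],fish=False)
def snap(n):
    from bench import cams,get_tool_pos,get_eef_rot
    p,r=get_tool_pos(),get_eef_rot(); c=cams.camera(n)
    if n!="wrist": return dict(img=c["img"],K=c["intrinsics"],W=c["world_to_cam"],fish=False)
    T=np.eye(4);T[:3,:3]=R.from_rotvec(r).as_matrix();T[:3,3]=p
    return dict(img=c["img"],K=c["intrinsics"],W=np.linalg.inv(T@c["tool_from_camera"]),fish=True)
def nongreen(img):
    big=cv2.resize(img,None,fx=S,fy=S,interpolation=cv2.INTER_CUBIC)
    h,s,v=cv2.split(cv2.cvtColor(big,cv2.COLOR_RGB2HSV))
    return (~((h>60)&(h<90)&(s>110))).astype(np.uint8)
def comp(m,seed):
    """component nearest the seed (native pixels), holes filled"""
    n,l,st,ce=cv2.connectedComponentsWithStats(m)
    yy,xx=np.nonzero(m); i=np.argmin((xx-seed[0]*S)**2+(yy-seed[1]*S)**2)
    o=(l==l[yy[i],xx[i]]).astype(np.uint8)
    cs,_=cv2.findContours(o,cv2.RETR_EXTERNAL,cv2.CHAIN_APPROX_NONE)
    return cv2.drawContours(o,cs,-1,1,-1)
def render(c,name,p,shape,z=0):
    m=np.zeros(shape,np.uint8)
    for b in MODEL[name]:
        u=(proj(c,place(b,*p,z))+.5)*S-.5
        cv2.fillConvexPoly(m,np.round(cv2.convexHull(u.astype(np.float32))*16).astype(np.int32),1,shift=4)
    return m
def fit(name,obs,p0,z=0):
    """obs: list of (cam,mask); returns pose, mean 1-IoU"""
    def cost(p):
        s=0
        for c,m in obs:
            r=render(c,name,p,m.shape,z); s+=1-(r&m).sum()/(r|m).sum()
        return s/len(obs)
    p0=np.array(p0,float); best=None
    for d in (.02,.005):
        sim=np.vstack([p0]+[p0+np.eye(3)[i]*[d,d,d*8] for i in range(3)])
        o=minimize(cost,p0,method="Nelder-Mead",options=dict(initial_simplex=sim,xatol=5e-5,fatol=1e-5)); p0=o.x
    return o.x,o.fun
E
cat > f0.py <<'E'
from h import *
T=load("top0");Sc=load("scene0")
def unproj(c,uv,z):
    f=lambda p:((proj(c,np.array([[p[0],p[1],z]]))[0]-uv)**2).sum()
    return minimize(f,[.5,0],method="Nelder-Mead",options=dict(xatol=1e-5,fatol=1e-6)).x
k=.64
seeds={"pack":((560,298),1.6+np.pi/2*0,.045),"bar":((232,313),0.05,.02),"cradle":((372,283),np.pi-.2,.012)}
print("base check",unproj(T,np.array([398,545])*k,0.))
for n,(uv,yaw,z) in seeds.items():
    xy=unproj(T,np.array(uv)*k,z)
    yaw={"pack":.1,"bar":.08,"cradle":np.pi-.2}[n]
    obs=[]
    for c in (T,Sc):
        s=proj(c,np.array([[*xy,z]]))[0]; m=nongreen(c["img"])
        if n=="cradle":
            hh,ss,vv=cv2.split(cv2.cvtColor(cv2.resize(c["img"],None,fx=S,fy=S,interpolation=cv2.INTER_CUBIC),cv2.COLOR_RGB2HSV))
            m[((hh<10)|(hh>170))&(ss>150)]=0
            m=cv2.morphologyEx(m,cv2.MORPH_OPEN,np.ones((25,25),np.uint8))
        obs.append((c,comp(m,s)))
    for sgn in (1,-1) if n!="cradle" else (1,):
        p,e=fit(n,obs,[*xy,yaw*sgn]); ind=[fit(n,[o],p) for o in obs]
        print(n,xy.round(4),p.round(4),round(e,4),[(q.round(4),round(f,4)) for q,f in ind],[int(m.sum()/S/S) for _,m in obs])
    if n=="cradle":
        for (c,m),nm in zip(obs,"ts"):
            v=cv2.resize(c["img"][:,:,::-1],None,fx=S,fy=S); r=render(c,n,p,m.shape)
            for mm,col in((m,(0,0,255)),(r,(255,0,255))): cv2.drawContours(v,cv2.findContours(mm,0,2)[0],-1,col,1)
            s=(proj(c,np.array([[*p[:2],.03]]))[0]*S).astype(int); cv2.imwrite(f"fit_{nm}.png",v[s[1]-300:s[1]+300,s[0]-200:s[0]+200])
a=np.hstack([cv2.imread("fit_t.png"),cv2.imread("fit_s.png")]);cv2.imwrite("pics/fit0.png",a)
E
python3 f0.py
```

```text
base check [ 0.00897888 -0.00556788]
pack [ 0.5141 -0.3438] [ 0.5151 -0.344   0.1603] 0.0861 [(array([ 0.5158, -0.3432,  0.1662]), np.float64(0.0264)), (array([ 0.5144, -0.3486,  0.1761]), np.float64(0.0186))] [654, 600]
pack [ 0.5141 -0.3438] [ 0.5151 -0.3441  0.162 ] 0.0867 [(array([ 0.5158, -0.3432,  0.1666]), np.float64(0.0265)), (array([ 0.5144, -0.3487,  0.1763]), np.float64(0.0188))] [654, 600]
bar [0.4942 0.334 ] [0.4954 0.3355 0.0916] 0.1833 [(array([0.4959, 0.337 , 0.0924]), np.float64(0.1428)), (array([0.4956, 0.3323, 0.1104]), np.float64(0.2128))] [563, 515]
bar [0.4942 0.334 ] [0.4958 0.3356 0.0927] 0.1837 [(array([0.4959, 0.3373, 0.0979]), np.float64(0.1423)), (array([0.4954, 0.333 , 0.1106]), np.float64(0.2122))] [563, 515]
cradle [0.55   0.0246] [0.552  0.0405 2.8901] 0.0569 [(array([0.5521, 0.0422, 2.8813]), np.float64(0.0154)), (array([0.5506, 0.0373, 2.874 ]), np.float64(0.0361))] [2747, 2421]
```

The pack and cradle fits look sound. Top and scene disagree by about 5 mm in y, so I'll refine with the wrist camera over the cradle and then the pack.

```bash
cat >> h.py <<'E'
def down(a,tilt=0,axis=None):
    r=R.from_euler("z",a)*R.from_euler("x",np.pi)
    return r.as_rotvec()
E
python3 - <<'E'
from h import *
from bench import *
import pickle
for a in (2.88,2.88-np.pi): print("cr",a,kinematics.inverse_kinematics([.5515,.04,.25],down(a)))
for a in (.17,.17+np.pi): print("pk",a,kinematics.inverse_kinematics([.515,-.346,.2],down(a)))
for a in (.1,.1+np.pi): print("bar",a,kinematics.inverse_kinematics([.4957,.335,.1],down(a)))
t=get_time_s()
manip.reach([.54,.04,.25],down(2.88)); t1=get_time_s(); s1=snap("wrist")
print(t1-t)
pickle.dump([s1],open("w1.pkl","wb"))
cv2.imwrite("pics/w1.png",cv2.resize(s1["img"][:,:,::-1],(768,576)))
print(s1["K"].tolist())
E
```

```text
cr 2.88 [-0.04232601  0.32773509  0.05756086  1.3006221   0.          0.21926665]
cr -0.2615926535897932 [-4.23260083e-02  3.27735093e-01  5.75608624e-02  1.30062210e+00
 -4.44089210e-16 -2.92232601e+00]
pk 0.17 [-6.93781644e-01  4.80954166e-01  1.59185347e-01  1.24902751e+00
  4.44089210e-16  2.27781101e+00]
pk 3.311592653589793 [-6.93781644e-01  4.80954166e-01  1.59185347e-01  1.24902751e+00
  4.44089210e-16 -8.63781644e-01]
bar 0.1 [ 4.88306251e-01  4.90370651e-01 -9.16619322e-02  9.88763744e-01
 -4.44089210e-16 -2.75328640e+00]
bar 3.241592653589793 [ 4.88306251e-01  4.90370651e-01 -9.16619322e-02  9.88763744e-01
  4.44089210e-16  3.88306251e-01]
2.1
[[297.3186396354542, 0.0, 253.08369155775955], [0.0, 297.3186396354542, 192.97505515313873], [0.0, 0.0, 1.0]]
```

View pics/w1.png

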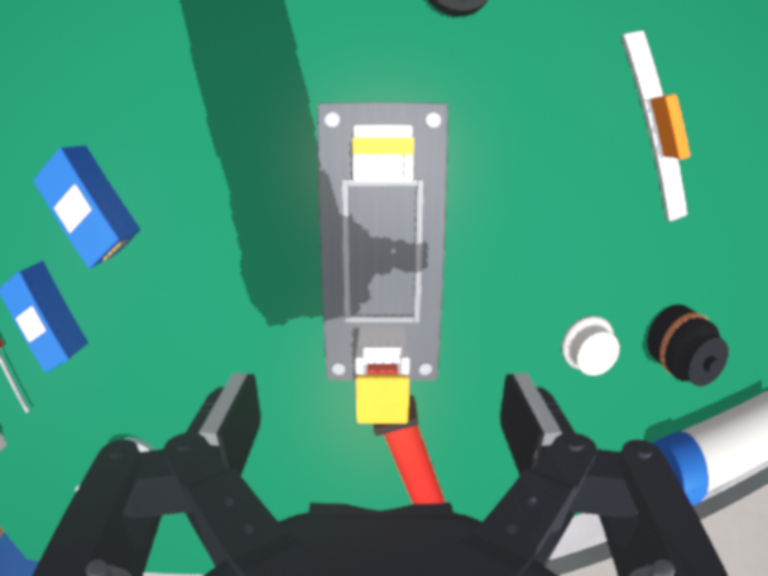

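The wrist view (768×576) shows the cradle plate with corners near (319,104), (447,104), (437,379) and (328,379). The bar is at (660,125), and the far pack is at lower left (43,315). Now I'll fit from this view.

```bash
cat > f1.py <<'E'
from h import *
import pickle
from scipy.optimize import least_squares
c=pickle.load(open("w1.pkl","rb"))[0]
k=512/768
uv=np.array([(319,104),(447,104),(437,379),(328,379)])*k
uv2=np.array([(343,181),(423,181),(419,321),(346,321)])*k
# outer rim corners at z20, plate top corners z12 (top edges seen from camera)
P=np.array([(130,55,12),(130,-55,12),(-130,-55,12),(-130,55,12)])/1000
P2=np.array([(64,34,20),(64,-34,20),(-64,-34,20),(-64,34,20)])/1000
for sx in (1,-1):
    A=[(1,1),(1,-1),(-1,-1),(-1,1)]
    Pa=P.copy();Pb=P2.copy();Pa[:,1]*=sx;Pb[:,1]*=sx
    f=lambda p:np.r_[(proj(c,place(Pa,*p))-uv).ravel(),(proj(c,place(Pb,*p))-uv2).ravel()]
    o=least_squares(f,[.55,.04,2.88]);print("corners",o.x.round(4),np.sqrt((o.fun**2).mean()))
m=nongreen(c["img"])
hsv=cv2.cvtColor(cv2.resize(c["img"],None,fx=S,fy=S,interpolation=cv2.INTER_CUBIC),cv2.COLOR_RGB2HSV)
h,s,v=cv2.split(hsv)
mc=m.copy(); mc[int(378*k*S):][(v<90)[int(378*k*S):]]=0; mc[((h<10)|(h>170))&(s>150)]=0
mc=cv2.morphologyEx(mc,cv2.MORPH_OPEN,np.ones((15,15),np.uint8))
obs={"cradle":comp(mc,(255,165)),"bar":comp(m,(436,85)),"pack":comp(m,(30,205))}
vis=cv2.resize(c["img"][:,:,::-1],None,fx=S,fy=S)
for n,p0 in (("cradle",(.5515,.04,2.88)),("bar",(.4957,.335,.1)),("pack",(.515,-.346,.17))):
    p,e=fit(n,[(c,obs[n])],p0); print(n,p.round(4),round(e,4))
    for mm,col in((obs[n],(0,0,255)),(render(c,n,p,m.shape),(255,0,255))): cv2.drawContours(vis,cv2.findContours(mm,0,2)[0],-1,col,2)
cv2.imwrite("pics/w1fit.png",cv2.resize(vis,(800,600),interpolation=cv2.INTER_AREA))
E
python3 f1.py
```

```text
corners [0.5516 0.0405 2.8811] 0.8641073259691187
corners [0.554  0.0399 2.8799] 47.702959878439515
cradle [0.5505 0.0398 2.8802] 0.0342
bar [0.4941 0.3373 0.0933] 0.088
pack [ 0.5143 -0.3473  0.1681] 0.0158
```

View pics/w1fit.png

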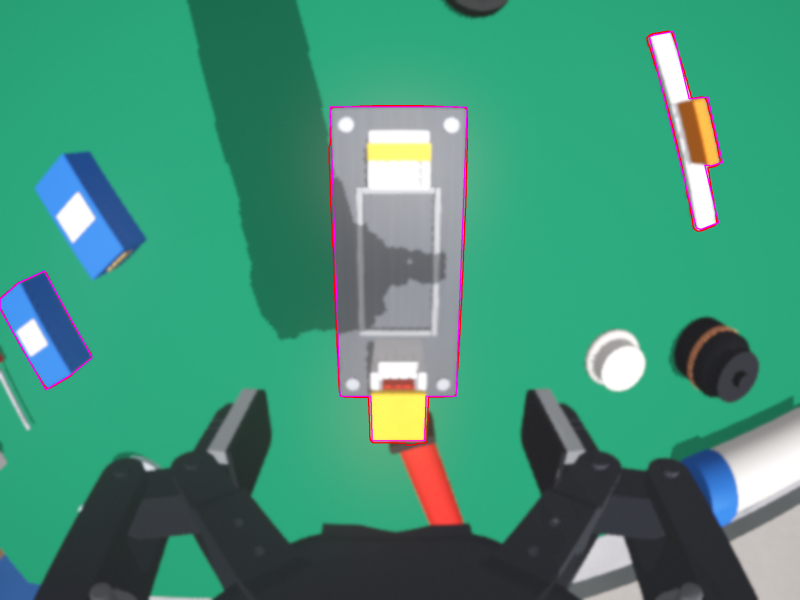

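All three outlines match. The corner and silhouette fits agree on the cradle at (0.551, 0.040, yaw 2.88). Next: look at the pack from close up, fit it, grasp it and lift.

```bash
cat > s2.py <<'E'
from h import *
from bench import *
t=get_time_s()
a=.168+np.pi
manip.reach([.50,-.342,.2],down(a)); c=snap("wrist")
m=nongreen(c["img"]); s=proj(c,np.array([[.5143,-.3475,.045]]))[0]
mm=comp(m,s); p,e=fit("pack",[(c,mm)],(.5143,-.3475,.168))
print("pack",p.round(4),round(e,4),"touches border",mm[0].any(),mm[-1].any(),mm[:,0].any(),mm[:,-1].any())
cv2.imwrite("pics/w2.png",cv2.resize(c["img"][:,:,::-1],(640,480)))
if e>.05 or np.hypot(*(p[:2]-[.5143,-.3475]))>.008: raise SystemExit("check")
a=p[2]+np.pi
manip.reach([p[0],p[1],.1],down(a))
manip.move_straight([p[0],p[1],.012],velocity=.15)
print(get_tool_pos(),get_ft_force())
effector.gripper_to(.03)
print("w",get_gripper_width(),get_grip_force())
manip.move_straight([p[0],p[1],.15],velocity=.25)
print("w",get_gripper_width(),get_grip_force(),get_ft_force(),get_time_s())
E
python3 s2.py
```

```text
pack [ 0.5138 -0.345   0.1721] 0.0199 touches border False False False False
[ 0.51494574 -0.34599496  0.01382053] [0.10549461 0.03123439 0.18037265]
w 0.04900886782937454 64.8373281955719
w 0.049049304790436905 63.715728521347046 [-0.67807382 -0.0091076  -3.75484213] 6.0833
```

```bash
cat > s3.py <<'E'
from h import *
from bench import *
C=np.array([.5510,.0401,2.8803])
o=down(C[2])
manip.reach([C[0],C[1],.15],o)
print(get_tool_pos(),R.from_rotvec(get_eef_rot()).as_euler("xyz"))
manip.move_straight([C[0],C[1],.05],velocity=.15)
f0=get_ft_force(); 
for z in np.arange(.034,.018,-.002):
    manip.move_straight([C[0],C[1],z],velocity=.04)
    f=get_ft_force(); print(round(z,3),get_tool_pos().round(4),(f-f0).round(1))
    if (f-f0)[2]>3: break
effector.gripper_to(.085)
manip.move_straight([C[0],C[1],.12],velocity=.2)
manip.reach([C[0]-.01,C[1],.25],o)
c=snap("wrist")
import pickle; pickle.dump([c],open("w3.pkl","wb"))
cv2.imwrite("pics/w3.png",cv2.resize(c["img"][:,:,::-1],(768,576))[60:460,230:530])
print(get_time_s(),get_ft_force())
E
python3 s3.py
```

```text
[0.5509449  0.03929992 0.14947075] [-3.14096412e+00 -5.79608063e-04  2.87948328e+00]
0.034 [0.5507 0.0402 0.0337] [-0.2  0.4 -1. ]
0.032 [0.551  0.0401 0.032 ] [ 0.2  0.2 -1.1]
0.03 [0.5509 0.0401 0.0299] [-0.2  0.9 -1.2]
0.028 [0.5508 0.0401 0.0278] [ 0.   0.6 -0.5]
0.026 [0.5508 0.0401 0.0258] [-0.7  0.5 -0.4]
0.024 [0.5512 0.0401 0.0254] [-3.5  0.8  9.8]
11.8583 [ 0.23030716 -0.05772407 -0.48404108]
```

View pics/w3.png

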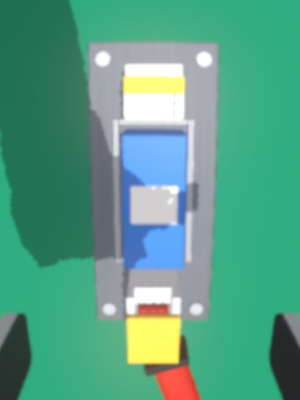

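The pack sits inside the rim: its underside made contact at z ≈ 11.6 mm, which matches the bay floor at 12. Next is the bar: look, fit, grasp and lift.

```bash
cat > s4.py <<'E'
from h import *
from bench import *
import pickle
c=pickle.load(open("w3.pkl","rb"))[0]
MODEL["cr2"]=MODEL["cradle"]+[box(-55,55,-25,25,12,57)]
hsv=cv2.cvtColor(cv2.resize(c["img"],None,fx=S,fy=S,interpolation=cv2.INTER_CUBIC),cv2.COLOR_RGB2HSV);h,s,v=cv2.split(hsv)
m=nongreen(c["img"]); row=int((60+322)*512/768*S); m[row:][(v<90)[row:]]=0; m[((h<10)|(h>170))&(s>150)]=0
m=cv2.morphologyEx(m,cv2.MORPH_OPEN,np.ones((15,15),np.uint8))
print("cradle",*fit("cr2",[(c,comp(m,proj(c,np.array([[.551,.04,.05]]))[0]))],(.551,.04,2.88)))
b=np.array([.4941,.3373,.0933])
manip.reach([b[0]-.01,b[1],.2],down(b[2]+np.pi)); c=snap("wrist")
m=nongreen(c["img"]); mm=comp(m,proj(c,np.array([[b[0],b[1],.03]]))[0])
p,e=fit("bar",[(c,mm)],b); print("bar",p.round(4),round(e,4))
cv2.imwrite("pics/w4.png",cv2.resize(c["img"][:,:,::-1],(640,480)))
if e>.09 or np.hypot(*(p-b)[:2])>.008: raise SystemExit("check")
o=down(p[2]+np.pi)
manip.reach([p[0],p[1],.1],o)
manip.move_straight([p[0],p[1],.013],velocity=.12); manip.wait(.1)
print(get_tool_pos(),get_ft_force())
effector.gripper_to(.0)
print("w",get_gripper_width(),get_grip_force(),get_tool_pos())
manip.move_straight([p[0],p[1],.16],velocity=.2); c=snap("wrist"); pickle.dump(c,open("w5.pkl","wb"))
cv2.imwrite("pics/w5.png",cv2.resize(c["img"][:,:,::-1],(640,480)))
print("w",get_gripper_width(),get_grip_force(),get_ft_force(),get_time_s())
E
python3 s4.py
```

```text
cradle [0.55028905 0.03977707 2.87928968] 0.03787055372749881
bar [0.4931 0.3343 0.0996] 0.2057check
```

View pics/w4.png

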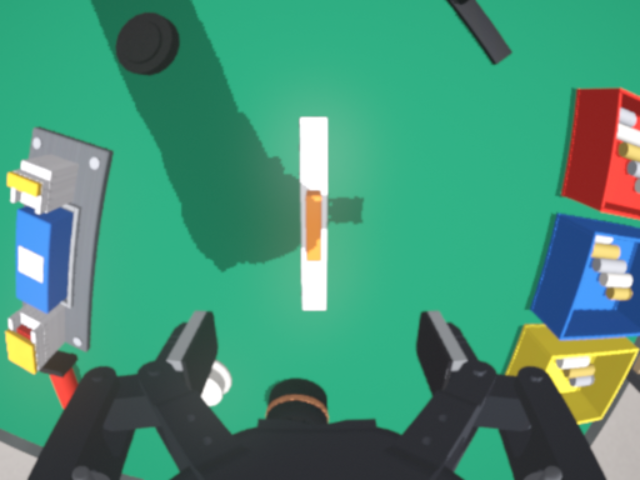

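The bar is clear in view, spanning (301–327, 117–310), but halo pixels spoiled the mask. I'll re-fit with a tighter mask.

```bash
python3 - <<'E'
s=open("s4.py").read()
i=s.index("b=np.array"); j=s.index("if e>")
new='''b=np.array([.4941,.3373,.0933]); c=snap("wrist")
big=cv2.resize(c["img"],None,fx=S,fy=S,interpolation=cv2.INTER_CUBIC); h,s,v=cv2.split(cv2.cvtColor(big,cv2.COLOR_RGB2HSV))
for th in (50,80):
    m=(((s<th)&(v>120))|((h<25)&(s>90)&(v>80))).astype(np.uint8)
    m=cv2.morphologyEx(m,cv2.MORPH_OPEN,np.ones((5,5),np.uint8))
    mm=comp(m,proj(c,np.array([[b[0],b[1],.03]]))[0]); r=cv2.minAreaRect(np.argwhere(mm)[:,::-1].astype(np.float32))
    p,e=fit("bar",[(c,mm)],b); print("bar",p.round(4),round(e,4),np.array(r[0])/S*1.25,np.array(r[1])/S*1.25)
'''
open("s4b.py","w").write("from h import *\nfrom bench import *\nimport pickle\n"+new+s[j:].replace("e>.09","e>.08"))
E
python3 s4b.py
```

```text
bar [0.5631 0.3365 0.0722] 0.7631 [313.90625 225.15625] [69.0625 15.3125]
bar [0.4936 0.3344 0.099 ] 0.1006 [313.4375  213.28125] [194.6875  30.    ]check
```

The close-view pose (0.4936, 0.3344, 0.099) is the same with either mask. The remaining mismatch is an even halo, so I'll grasp there. The jaws centre themselves on the rib.

```bash
python3 - <<'E'
s=open("s4.py").read()
j=s.index("o=down(p[2]")
open("s5.py","w").write("from h import *\nfrom bench import *\nimport pickle\np=np.array([.4936,.3344,.099])\n"+s[j:])
E
python3 s5.py
```

```text
[0.49464132 0.33499674 0.01430533] [-0.27320373  0.08030357 -0.66068074]
w 0.013028591940372081 58.94234597682953 [0.49378609 0.3344444  0.0131673 ]
w 0.013115525699564822 58.41867685317993 [-0.02034284  0.20002039 -2.43840009] 16.175
```

View pics/w5.png

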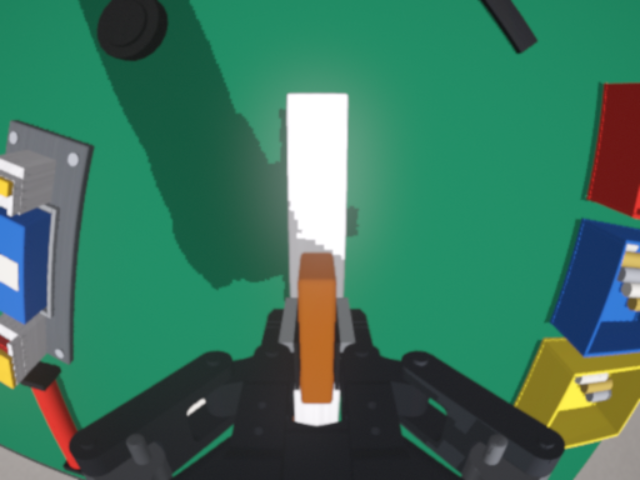

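The bar is held squarely by its rib. I'll measure its offset in the grip, then bring it tilted 9° to a pose above the keeper mouth and check there.

```bash
cat > b.py <<'E'
from h import *
from bench import *
C=np.array([.5507,.0400,2.8802])
OFF=dict(dx=0.,dy=0.,yaw=0.,dz=.0132)   # bar frame in the tool (tool x, cradle-y sense, yaw)
try:
    import json; OFF.update(json.load(open("off.json")))
except FileNotFoundError: pass
Rc=R.from_euler("z",C[2]).as_matrix()
def pose(kx,kz,deg):
    """TCP pose with the bar's lower keeper-end corner at cradle (kx,0,kz) mm, latch end up by deg"""
    t=np.radians(deg); d=np.array([np.cos(t),0,np.sin(t)]); n=np.array([-np.sin(t),0,np.cos(t)])
    p=np.array([kx,0,kz])/1000+(.095-OFF["dx"])*d+OFF["dz"]*n+np.array([0,-OFF["dy"],0])
    r=R.from_matrix(Rc)*R.from_euler("y",-t)*R.from_euler("z",-OFF["yaw"])*R.from_euler("x",np.pi)
    return np.r_[C[:2],0]+Rc@p, r.as_rotvec()
def kxz(deg):
    """actual corner (mm) from the TCP reading"""
    q=Rc.T@(get_tool_pos()-np.r_[C[:2],0])-Rc.T@(pose(0,0,deg)[0]-np.r_[C[:2],0]); return q*1000
def go(kx,kz,deg,v=.05):
    p,r=pose(kx,kz,deg); manip.move_straight(p,velocity=v,attitude=r)
def F(n=3):
    return Rc.T@np.mean([get_ft_force() for _ in range(n)],axis=0)
E
cat > s6.py <<'E'
from b import *
import pickle,json
from scipy.optimize import least_squares
c=pickle.load(open("w5.pkl","rb"))
T=np.linalg.inv(c["W"]); tz=.16
p=np.array([.4936,.3344,.099]); 
uv=np.array([(287,94),(348,94),(294,422),(340,422)])*.8
a=p[2]+np.pi
P=np.array([(95,12,8),(95,-12,8),(-95,12,8),(-95,-12,8)])/1000
for idx in ([0,1],[0,1,2,3]):
  for sg in (1,-1):
    Q=P[idx]*[1,sg,1]
    f=lambda x:(proj(c,place(Q,x[0],x[1],x[2],tz-.0132))-uv[idx]).ravel()
    o=least_squares(f,[p[0],p[1],a])
    tp=p[:2]; dl=R.from_euler("z",-a).as_matrix()[:2,:2]@(o.x[:2]-tp)
    print(idx,sg,"bar in tool mm",(dl*1000).round(2),"dyaw",round(o.x[2]-a,4),"px",np.abs(o.fun).max().round(2))
print([kinematics.inverse_kinematics(*pose(*k)) is not None for k in ((-78,90,9),(-78,62,9),(-118,62,9),(-118,60,0),(-90,60,0))])
E
python3 s6.py
```

```text
[0, 1] 1 bar in tool mm [-0.72 -0.08] dyaw 0.0008 px 0.58
[0, 1] -1 bar in tool mm [1.8928e+02 7.0000e-02] dyaw 3.1424 px 0.58
[0, 1, 2, 3] 1 bar in tool mm [3.22 0.02] dyaw -0.0003 px 19.12
[0, 1, 2, 3] -1 bar in tool mm [2.76 0.02] dyaw -0.0004 px 49.44
[True, True, True, True, True]
```

```bash
cat > s7.py <<'E'
from b import *
import json
json.dump(dict(dx=-.0007),open("off.json","w")); OFF["dx"]=-.0007
manip.reach(*pose(-78,120,9)); go(-78,84,9,.12); manip.wait(.15)
print(kxz(9),F(),get_gripper_width(),get_time_s())
w=snap("wrist"); s=snap("scene")
x,y=proj(s,np.array([[.55,.04,.07]]))[0].astype(int)
a=cv2.resize(s["img"][y-60:y+60,x-60:x+60,::-1],(400,400),interpolation=cv2.INTER_CUBIC)
b=cv2.resize(w["img"][100:330,140:370,::-1],(400,400),interpolation=cv2.INTER_CUBIC)
# expected channel centre line on wrist view
cv2.imwrite("pics/s7.png",np.hstack([a,b]))
E
python3 s7.py
```

```text
[-78.6298322  -0.5436253  84.9768357] [ 0.53110516  0.33880237 -2.12463634] 0.012857123347365693 17.9083
```

View pics/s7.png

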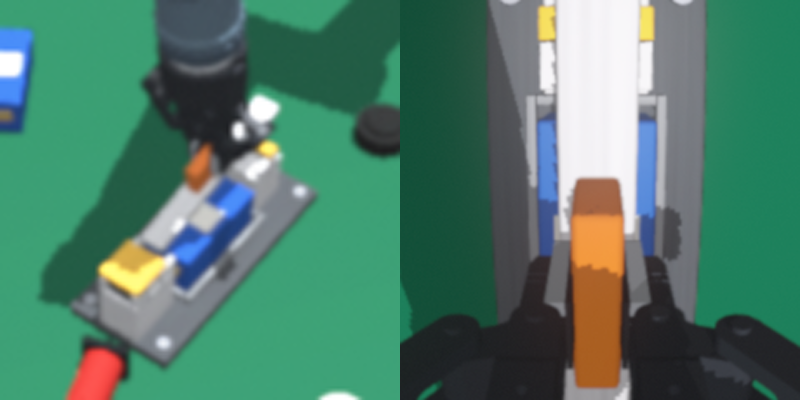

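The wrist view (right half) shows the bar centred over the latch: the yellow lip shows 18 px to its left and 16 px to its right. Now I'll lower it into the mouth and feel for the stop.

```bash
cat > s8.py <<'E'
from b import *
manip.wait(.1); f0=F(5)
for kz in (74,68,65,62.3):
    go(-78,kz,9,.06); f=F()-f0
    if abs(f).max()>6: print("contact",kz,f); raise SystemExit
manip.wait(.1); f0=F(5); print("base",f0.round(2),kxz(9).round(2))
log=[]; kx=-78.; sp=[]
while kx>-120:
    kx-= 2 if kx>-106 else .5
    go(kx,62.3,9,.04); manip.wait(.06); f=F(4)-f0; log.append((kx,*kxz(9).round(1),*f.round(1)))
    if kx>-106:
        sp.append(f[0])
        if f[0]>11 or abs(f[1:]).max()>8: print("early");break
    elif f[0]>max(sp[-3:])+4.5: print("STOP");break
print(*log[::3],*log[-6:],sep="\n"); print(f0.tolist(),get_time_s(),get_gripper_width())
E
python3 s8.py
```

```text
base [-0.62 -0.19 -1.45] [-7.798e+01 -1.000e-02  6.230e+01]
STOP
(-80.0, np.float64(-80.1), np.float64(-0.0), np.float64(62.3), np.float64(0.3), np.float64(-0.7), np.float64(-0.3))
(-86.0, np.float64(-85.7), np.float64(0.0), np.float64(62.2), np.float64(3.7), np.float64(1.2), np.float64(0.8))
(-92.0, np.float64(-91.9), np.float64(-0.0), np.float64(62.3), np.float64(4.7), np.float64(0.0), np.float64(1.1))
(-98.0, np.float64(-97.8), np.float64(0.0), np.float64(62.3), np.float64(5.4), np.float64(-0.1), np.float64(1.4))
(-104.0, np.float64(-103.5), np.float64(0.0), np.float64(62.3), np.float64(5.9), np.float64(-0.7), np.float64(2.3))
(-107.0, np.float64(-106.3), np.float64(-0.0), np.float64(62.3), np.float64(6.0), np.float64(-0.5), np.float64(1.5))
(-108.5, np.float64(-107.6), np.float64(0.0), np.float64(62.3), np.float64(6.6), np.float64(0.2), np.float64(1.6))
(-110.0, np.float64(-109.1), np.float64(0.0), np.float64(62.3), np.float64(6.5), np.float64(0.3), np.float64(2.5))
(-111.5, np.float64(-109.7), np.float64(0.0), np.float64(62.3), np.float64(8.9), np.float64(0.4), np.float64(4.4))
(-110.0, np.float64(-109.1), np.float64(0.0), np.float64(62.3), np.float64(6.5), np.float64(0.3), np.float64(2.5))
(-110.5, np.float64(-109.5), np.float64(0.0), np.float64(62.3), np.float64(7.3), np.float64(0.1), np.float64(1.5))
(-111.0, np.float64(-109.7), np.float64(0.0), np.float64(62.3), np.float64(8.4), np.float64(-0.4), np.float64(2.7))
(-111.5, np.float64(-109.7), np.float64(0.0), np.float64(62.3), np.float64(8.9), np.float64(0.4), np.float64(4.4))
(-112.0, np.float64(-109.7), np.float64(0.0), np.float64(62.3), np.float64(10.0), np.float64(0.4), np.float64(4.6))
(-112.5, np.float64(-109.8), np.float64(0.0), np.float64(62.3), np.float64(11.5), np.float64(-0.4), np.float64(5.2))
[-0.6160448533163804, -0.18588603099111006, -1.4492900718336683] 27.6 0.01317104279213714
```

The stop was felt: the corner stayed at −109.75 mm while the force rose past the spring's 6.5 N to 11.5 N. Now I'll lower the latch end with the plunger held back.

```bash
cat > s9.py <<'E'
from b import *
f0=np.array([-.616,-.186,-1.449]); ok=True; adj=0; log=[]
for th in np.arange(8,-.1,-1):
    kx=-112-(9-th)/9*1.0+adj; kz=60.6+1.7*th/9
    go(kx,kz,th,.05); manip.wait(.05); f=F(4)-f0; log.append((th,kx,*kxz(th).round(1),*f.round(1)))
    if f[0]>13: adj+=.8
    if f[2]>9 or abs(f[1])>8: ok=False; print("obstructed"); break
if ok:
    for kz in np.arange(60.1,57.5,-.5):
        go(kx,kz,0,.03); manip.wait(.06); f=F(4)-f0; log.append((kz,kx,*kxz(0).round(1),*f.round(1)))
        if f[2]>4: print("seated"); break
for l in log: print(*[round(float(v),1) for v in l])
print(get_time_s(),get_gripper_width())
E
python3 s9.py
```

```text
seated
8.0 -112.1 -109.9 0.0 61.9 9.8 1.3 3.4
7.0 -112.2 -110.0 0.0 61.6 9.5 -0.2 2.3
6.0 -112.3 -110.1 0.0 61.4 9.8 -0.9 2.4
5.0 -112.4 -110.2 0.1 61.2 9.4 0.6 2.7
4.0 -112.6 -110.3 0.0 61.0 9.1 0.2 3.8
3.0 -112.7 -110.4 0.0 60.8 9.1 0.1 3.1
2.0 -112.8 -110.6 0.0 60.6 9.7 0.1 2.0
1.0 -112.9 -110.6 0.1 60.3 8.8 -0.1 3.3
0.0 -113.0 -110.6 0.1 60.1 9.1 -0.1 2.9
60.1 -113.0 -110.5 0.1 59.9 10.7 -0.2 5.8
30.6083 0.013038895905670311
```

Seated flat at z 60 without touching the lip. Next, let it come forward under the lip to the end wall, then release.

```bash
cat > s10.py <<'E'
from b import *
f0=np.array([-.616,-.186,-1.449]); kx=-113.; log=[]
while kx<-87:
    kx+=2 if kx<-101 else 1
    go(kx,60.1,0,.05); manip.wait(.05); f=F(4)-f0; log.append((kx,*kxz(0).round(1),*f.round(1)))
    if f[0]<-1.5 or abs(f[1:]).max()>12: break
for l in log: print(*[round(float(v),1) for v in l])
effector.gripper_to(.06); print(get_gripper_width(),F()-f0)
p=get_tool_pos(); q,r=pose(kx,60.1,0)
manip.move_straight([q[0],q[1],q[2]+.1],velocity=.15)
manip.reach([q[0]-.02,q[1],.27],r); manip.wait(.3)
w=snap("wrist"); s=snap("scene"); t=snap("top")
import pickle; pickle.dump(w,open("w10.pkl","wb"))
x,y=proj(s,np.array([[.55,.04,.07]]))[0].astype(int)
a=cv2.resize(s["img"][y-50:y+50,x-50:x+50,::-1],(400,500),interpolation=cv2.INTER_CUBIC)
b=cv2.resize(w["img"][40:320,150:374,::-1],(400,500),interpolation=cv2.INTER_CUBIC)
cv2.imwrite("pics/s10.png",np.hstack([a,b])); print(get_time_s())
E
python3 s10.py
```

```text
-111.0 -109.9 0.0 60.0 6.9 -0.3 2.6
-109.0 -108.3 0.0 60.0 6.0 0.5 1.5
-107.0 -106.5 0.0 60.0 6.1 -0.0 0.9
-105.0 -104.5 0.0 60.0 6.7 0.4 1.2
-103.0 -102.6 0.0 60.0 4.7 -0.8 0.9
-101.0 -100.7 0.0 60.0 6.4 0.3 0.4
-100.0 -99.9 0.0 60.1 5.1 -0.2 1.1
-99.0 -99.0 -0.0 60.1 4.2 0.2 -0.4
-98.0 -97.9 0.0 60.1 5.3 0.5 -0.7
-97.0 -97.8 0.0 60.2 0.9 -0.4 -3.5
-96.0 -97.7 0.0 60.6 -3.1 0.1 -4.6
0.060292463755401135 [0.59489717 0.64471001 0.90155727]
36.1583
```

View pics/s10.png

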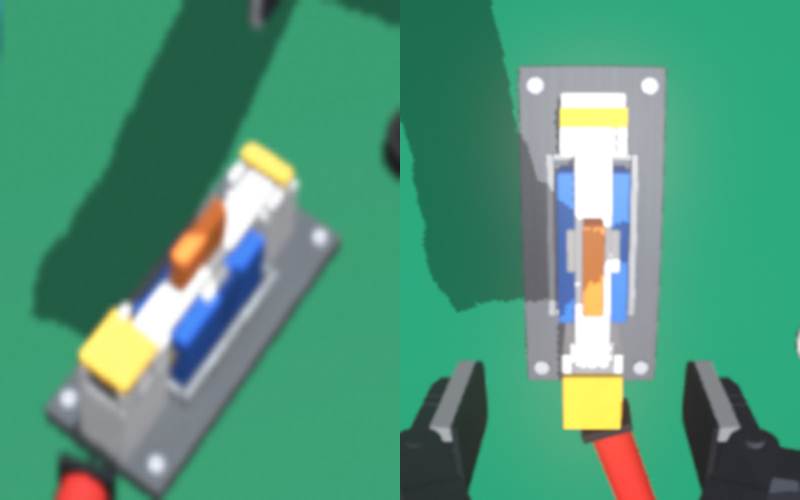

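The picture shows the bar running under the yellow lip at one end and under the keeper roof at the other, with the pack in the bay and the gripper clear. The end wall was met at −97.8 mm, which puts the bar end at x = 92, within the stated tolerance.

```bash
python3 -c "
from bench import *
print(manip.finish_job(),get_time_s())"
```

```text
the job is handed in; nothing more can be done
the job is handed in; nothing more can be done
```

The job is handed in: the pack lies flat in the bay and the bar sits flat on both posts, caught under the keeper roof and the latch lip, at about 36 s on the robot's clock with nothing else on the bench moved.

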